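# Test a relief-valve spring under load and fit the sound one

## Task

One of the two relief-valve springs has gone tired. Stand one of them in the middle of the tester plate, press its cap down with about 12 N (never more than 20 N) and hold it there for a second: if the top of the cap stays above the pointer the spring is sound, if it sinks below it is the tired one. Then seat the sound spring fully home and upright in the bore of the valve body, gently (under 20 N too), and leave the other standing upright on the bench or the tester, without disturbing anything else.

Things in the scene. Friction and masses are not known exactly. Their poses are not given: they have to be found in the camera images.
- spring_a_mid (a point): One spring pack, 85 mm tall unloaded, 0.11 kg: steel foot disc 40 mm across, 6 thick (lower edge bevelled 3 mm); coil 29 across; steel cap 30 across, 20 tall, on top: grip it by the cap. spring_b looks the same; one of the two is tired, either may stand at either place. This point: on its axis, 42.5 mm above the foot's underside, fixed to the foot; z is its axis, up.
- spring_a_top (a point): Centre of the top face of that pack's cap, 42.5 mm above its mid point unloaded. The cap slides straight down by up to 30 mm and springs back. It starts to sink at 3 N; under 12 N a sound spring sinks about 7.5 mm (1.2 N per mm), a tired one about 20 mm (0.45 N per mm). Pack and cap do not come apart.
- spring_b_mid (a point): The other spring pack, same look and sizes as spring_a; the same point on it (on its axis, 42.5 mm above the foot's underside).
- spring_b_top (a point): Centre of the top face of spring_b's cap, as for spring_a.
- tester: Spring tester, fixed: grey slab 105 (x) by 135 (y) mm, 12 thick; on it a round steel plate 68 mm across, its flat top 18 mm above the bench. Origin: on the bench under the plate's centre. At 62 mm along its +y a 14 mm post rises to 108 mm above the bench, with a 22 mm wide clamp and a dark pointer that reaches in to 28 mm from the plate's axis.
- tester_mark (a point): The reference mark: upper edge of the pointer's tip, 91 mm above the bench, that is 73 mm above the plate. Under the 12 N test load the top of a sound spring's cap stays above this height, a tired one's sinks below it.
- valve: Relief valve body, fixed: upright steel cup 64 mm across (72 at the foot), 50 high, open at the top, with a side port along its +x axis reaching 56 mm out. Bore 44 mm across and 24 deep, flat floor. Origin: on the bench on the bore's axis.
- valve_floor (a point): Centre of the bore's floor in the valve body, 26 mm above the bench; here the spring's foot must stand.
- nut: loose steel union nut, ring 40 mm across, 16 high, lying flat; origin under its centre. Bystander.
- fitting: brass elbow fitting, 26 mm block, 37 high. Bystander.
- gauge: pressure gauge lying face up, 64 mm across, 28 high, brass stem. Bystander.
- wrench: open-ended wrench 180 mm long lying flat. Bystander.
- plug: steel blind plug, 34 mm across, 30 high. Bystander.
- jar: small amber glass jar, 50 mm across, 65 high. Bystander.
- screwdriver: screwdriver 180 mm long lying flat. Bystander.
Mind the look-alikes: they are no part of the job. What is shaped like the part that bears spring_b_mid but green is not meant. Of the things that look like the tester, take the one that is farthest from the robot's base at the start.

How it is judged:
On the way, in this order (a step that is already met when the one before it is completed fails the run):
1. one of the springs, standing upright within 15 mm of the middle of the tester plate, is pressed with about 12 N (the plate bears 10.5 to 15.5 N with the spring's own weight of about 1 N) for 0.6 s (((contact force between tester and spring_a between 10.5 and 15.5 N and horizontal distance between spring_a_mid and tester below 0.015 m and angle between spring_a_mid's own z axis and vertical below 0.08 rad) or (contact force between tester and spring_b between 10.5 and 15.5 N and horizontal distance between spring_b_mid and tester below 0.015 m and angle between spring_b_mid's own z axis and vertical below 0.08 rad))), for 0.6 s.
2. a spring stands on the floor of the valve's bore (((horizontal distance between spring_a_mid and valve below 0.004 m and z of spring_a_mid in the frame of valve_floor below 0.0445 m and angle between spring_a_mid's own z axis and vertical below 0.1 rad) or (horizontal distance between spring_b_mid and valve below 0.004 m and z of spring_b_mid in the frame of valve_floor below 0.0445 m and angle between spring_b_mid's own z axis and vertical below 0.1 rad))), for 0.2 s.
At the end, for the whole second after the job is handed in: The sound spring (free, some 0.6 mm longer than the tired one) stands unloaded and upright within 0.1 rad in the valve bore, foot within 2 mm of its floor, within 4 mm of its axis; the tired one stands upright within 0.1 rad on the bench or tester, not by the valve (50 mm); both at rest ((((horizontal distance between spring_a_mid and valve below 0.004 m and z of spring_a_mid in the frame of valve_floor below 0.0445 m and angle between spring_a_mid's own z axis and vertical below 0.1 rad) and z of spring_a_top in the frame of spring_a_mid above 0.0425 m and (angle between spring_b_mid's own z axis and vertical below 0.1 rad and height (world z) of spring_b_mid between 0.038 and 0.064 m and horizontal distance between spring_b_mid and valve above 0.05 m)) or ((horizontal distance between spring_b_mid and valve below 0.004 m and z of spring_b_mid in the frame of valve_floor below 0.0445 m and angle between spring_b_mid's own z axis and vertical below 0.1 rad) and z of spring_b_top in the frame of spring_b_mid above 0.0425 m and (angle between spring_a_mid's own z axis and vertical below 0.1 rad and height (world z) of spring_a_mid between 0.038 and 0.064 m and horizontal distance between spring_a_mid and valve above 0.05 m))) and linear speed of each of spring_a, spring_b below 0.02 m/s); the robot touches nothing.
It fails at once if clearly more than 20 N (22 N, weight included) between a spring and the tester (contact force between tester and spring_a above 22 N or contact force between tester and spring_b above 22 N).
It fails at once if more than 22 N between a spring and the valve body (contact force between valve and spring_a above 22 N or contact force between valve and spring_b above 22 N).
It fails at once if a spring is tipped over (more than 0.6 rad) (angle between any of spring_a_mid, spring_b_mid's own z axis and vertical above 0.6 rad).
It fails at once if a bystander is pushed more than 25 mm (distance of any of nut, fitting, gauge, wrench, plug, jar, screwdriver from where it was at the start of the episode above 0.025 m).
It also fails if it takes over 72 s, if anything falls off the work surface, if the arm or the gripper's body presses on something with over 40 N, if the wrist force passes 120 N, or if a joint passes its speed limit or range.

## Robot

A 6-joint arm with a two-finger parallel gripper is mounted at the origin on the work surface. World frame = base frame: x ahead of the robot, y to its left, z up, the work surface at z = 0. Lengths are in m, angles in rad, forces in N, time in s.
With the tool pointing down it reaches from about 0.375 to 0.975 m from the base axis. Payload 3.8 kg.
Tool frame: the origin (TCP) lies on the centre line of the jaws, within the pads' length; the fingertips stand 25 mm ahead of it and the grasp point (between the pads) lies 6 mm ahead of it; y points along the fingers, z is the direction in which the jaws open and shut, and the axes are right-handed (so a half turn about y gives the same grasp; the last joint's range is limited). The gripper opens to 85 mm and grips with 20 to 120 N. Pads are 22 mm wide; open, the fingers measure 114 mm over their backs; the gripper's body (76 mm by 85 mm) begins 54 mm behind the grasp point. The pads swing forward as they close: fully open they stand 13 mm farther back than shut.
Start: joints at [1.073, 0.264, 1.604, -0, 1.274, -0.037], TCP at [0.3, 0.605, 0.256] pointing down, gripper open.
Joint ranges: [-2.63, 2.63], [-0.94, 2.18], [0.31, 2.57], [-1.31, 4.45], [0, 2.66], [-2.55, 2.55]. Speed limits (rad/s): [2.57, 2.57, 3.14, 3.14, 3.14, 3.14].

## Interface

Orientations are given as a rotation vector (axis times angle).
In Python, from workcell import bot gives the robot as it stands.
- The arm moves only by the shell command python3 -m jog 'ROWS' [FORCE]. ROWS is JSON, a list of rows, each a list of 5 numbers: the shift along the world's x, y, z in mm, then the turn about the world's z in degrees, then the finger opening in mm, from 0 to 85.4. A call has exactly 10 rows; each row is the pose to reach, as a shift and turn from the pose commanded when the call began; what a row does not reach only later rows make up. A row lasts 1/8 s, in which the tool goes at most 62.5 mm and 10.7 degrees, less where a joint would pass 70% of its speed; a pose out of reach is approached as far as the arm can. A call with a gripper value outside its range is refused whole. The fingers move at their own pace and stop on an object; FORCE is the grip in N (left out, the last holds). Time passes only in rows, so rows that repeat a pose let the fingers close, or fill a call up. It gives the time, the measured TCP pose, the force and the opening at its end, in the units of the state.
- bot.read_state(): the state, without advancing time (a new reading comes with each control period).
- bot.read_camera(name): name is "scene" or "top" or "wrist"; returns a dict with "pixels" (480x640x3 uint8, red, green, blue), "fx", "fy", "cx", "cy" (pixels), "R" (3x3) and "t" (3): a world point X has camera coordinates R X + t. Camera axes: x right, y down, z forward; pixel columns grow to the right and rows downward; lengths in m; the calibration is good to about 2 mm. A picture is of the moment at which its call begins. There is no depth.
- bot.finish_job(): hands the job in, once; it reports no verdict.
The state is a dict: "time": time; "q": joint angles; "joint_vel": joint speeds; "joint_torque": joint torques, N m; "tool_pos": TCP position; "tcp_rot": TCP orientation; "wrist_force": force on the tool from outside, world axes, zero at the start; "torque": the same for the moment, N m; "width": opening from 0.0 (shut) to 1.0 (fully open).
Only numpy, scipy, OpenCV 4.12 (cv2) and the standard library are available. Lean on these libraries where they do the work, as an engineer would, in place of code of your own. Each camera call takes 0.05 s, during which the arm holds its last target.

## Working session

There is one attempt and no reset: what is moved stays moved. The work goes in short steps, Python scripts to look and compute and a shell command to move; the robot and the scene stay as the last step left them, time stands still between calls to the robot, and variables do not carry over. Pictures are saved under pics/ and viewed, and the job is handed in when it is done.

```bash
mkdir -p pics; ls
python3 - <<'E'
from workcell import bot
import cv2,pickle
s=bot.read_state();print({k:s[k] for k in s})
C={}
for n in("scene","top"):
    c=bot.read_camera(n);C[n]=c
    cv2.imwrite(f"pics/{n}0.png",c["pixels"][:,:,::-1]);print(n,c["fx"],c["cx"],c["cy"],c["R"],c["t"])
pickle.dump(C,open("c0.pkl","wb"))
E
```

```text
pics
{'time': 0.0, 'q': array([ 1.07309025e+00,  2.64783854e-01,  1.60540009e+00,  1.97798452e-05,
        1.27371573e+00, -3.69012824e-02]), 'joint_vel': array([-0.00088684,  0.00037571,  0.00010521, -0.00134377, -0.00047181,
        0.00046937]), 'joint_torque': array([-1.55045880e-03, -5.15089273e+01, -3.67316616e+01, -1.61788016e-04,
        1.31106822e-02, -2.57771319e-05]), 'tool_pos': array([0.2998177 , 0.60398655, 0.2549272 ]), 'tcp_rot': array([-1.54265433,  0.36194639, -0.36095308]), 'wrist_force': array([ 0.11629939, -0.40093622, -0.17903671]), 'torque': array([0.00011041, 0.00955076, 0.04018565]), 'width': 0.9999347255932437}
scene 494.8331093246299 320.652637395551 238.4793444808397 [[-0.75622714  0.65422293  0.01062368]
 [ 0.3741116   0.44564849 -0.81328834]
 [-0.53680631 -0.61105628 -0.58176388]] [ 0.41662973 -0.14601952  1.22214762]
top 530.6029877339093 317.5211473868322 241.38531380928447 [[ 0.00817872 -0.99992573  0.00903565]
 [-0.99089602 -0.0093185  -0.13430649]
 [ 0.13438072 -0.00785493 -0.99089864]] [0.00175207 0.56726436 1.27447297]
```

View pics/scene0.png

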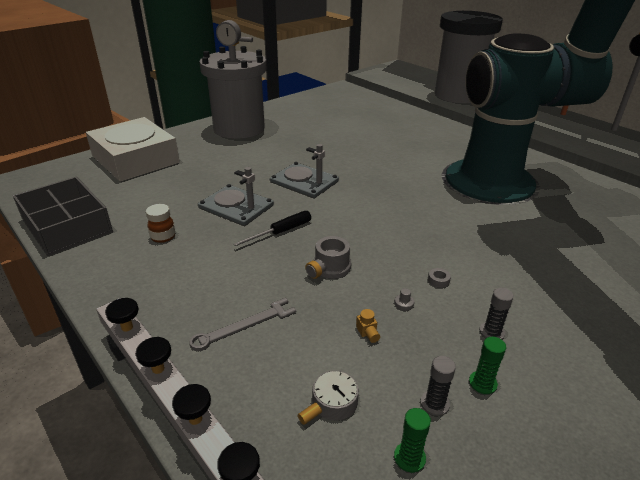

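View pics/top0.png

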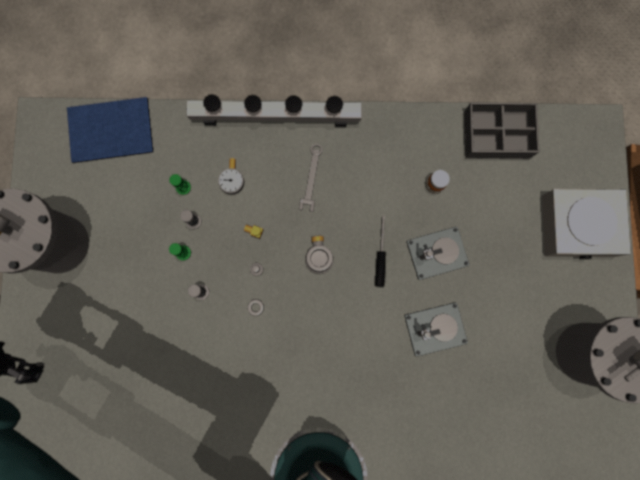

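The scene picture shows two grey springs at (497,313) and (438,385), with green look-alikes at (488,365) and (412,440). It also shows two testers, at (236,200) and (305,178). In the top view the grey springs are at (190,218) and (198,290). The testers there are at (437,252), which is farther from the base and so the one meant, and at (435,328). I'll enlarge both areas to confirm.

Run:
```python
import cv2,pickle,numpy as np
C=pickle.load(open("c0.pkl","rb"))
im=C["top"]["pixels"][:,:,::-1]
a=cv2.resize(im[165:315,160:290],None,fx=3,fy=3,interpolation=cv2.INTER_CUBIC)
b=cv2.resize(im[215:365,295:475],None,fx=2.2,fy=3,interpolation=cv2.INTER_CUBIC)
cv2.imwrite("pics/topcrop.png",np.hstack([a,b]));print(a.shape,b.shape)
im=C["scene"]["pixels"][:,:,::-1]
a=cv2.resize(im[280:480,380:520],None,fx=2.5,fy=2.5,interpolation=cv2.INTER_CUBIC)
b=cv2.resize(im[130:290,190:370],None,fx=2.4,fy=2.4*1.302,interpolation=cv2.INTER_CUBIC)[:500]
print(a.shape,b.shape)
b=cv2.copyMakeBorder(b,0,500-b.shape[0],0,0,0)
cv2.imwrite("pics/scenecrop.png",np.hstack([a,b]))
```

```text
(450, 390, 3) (450, 396, 3)
(500, 350, 3) (500, 432, 3)
```

```bash
cat > h.py <<'E'
import numpy as np
def ray(c,u,v,z):
    R=np.array(c["R"]);t=np.array(c["t"]);o=-R.T@t
    d=R.T@np.array([(u-c["cx"])/c["fx"],(v-c["cy"])/c["fy"],1.])
    return o+d*(z-o[2])/d[2]
def proj(c,X):
    p=np.array(c["R"])@np.array(X)+np.array(c["t"]);return c["fx"]*p[0]/p[2]+c["cx"],c["fy"]*p[1]/p[2]+c["cy"]
E
python3 - <<'E'
from h import *
import pickle
C=pickle.load(open("c0.pkl","rb"));c=C["top"]
for n,u,v,z in [("s1",188,216,.085),("s2",198,288,.085),("testF",445,250,.018),("testN",444,328,.018),("valve",319,258,.05),("nut",256,307,.016),("plug",258,269,.03),("g1",177,181,.085),("g2",177,248,.085)]:
    X=ray(c,u,v,z);print(n,X.round(4),np.hypot(*X[:2]).round(3),np.round(proj(C["scene"],X),1))
E
```

```text
s1 [0.6193 0.3179 0.085 ] 0.696 [441.  359.7]
s2 [0.4476 0.2874 0.085 ] 0.532 [495.2 291. ]
testF [ 0.5511 -0.3139  0.018 ] 0.634 [228.9 196.3]
testN [ 0.3576 -0.3068  0.018 ] 0.471 [298.4 171.4]
valve [0.5247 0.0029 0.05  ] 0.525 [332.7 244.4]
nut [0.4051 0.1573 0.016 ] 0.435 [438.1 272.9]
plug [0.4981 0.1531 0.03  ] 0.521 [403.  287.8]
g1 [0.705  0.3479 0.085 ] 0.786 [416.  411.7]
g2 [0.5419 0.3408 0.085 ] 0.64 [490.1 340.9]
```

View pics/topcrop.png

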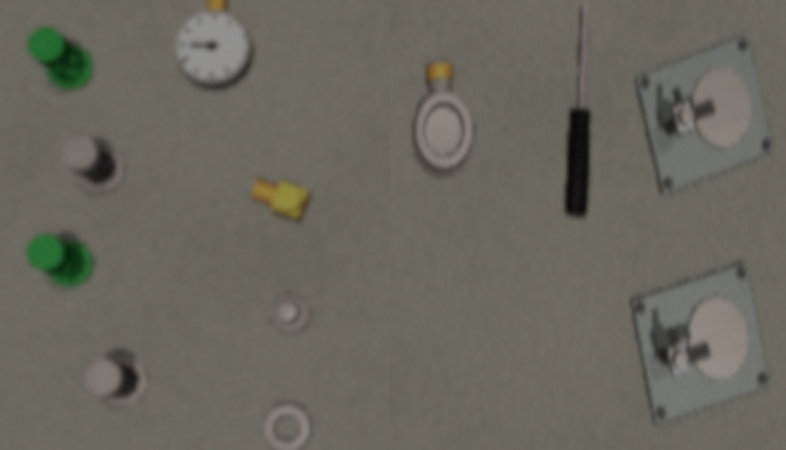

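View pics/scenecrop.png

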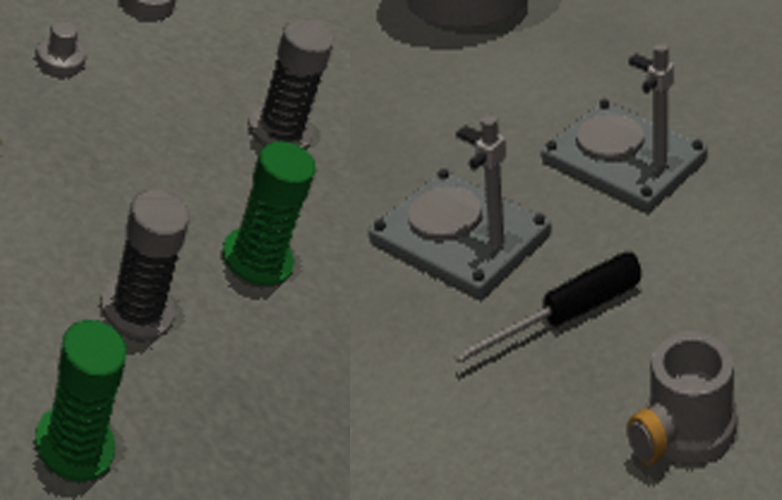

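Both crops agree with the coarse fixes. The grey springs are S1 (0.62, 0.32) and S2 (0.45, 0.29), the tester meant is at (0.55, −0.31), the farther one, and the valve is at (0.525, 0.003). Next I'll check the jaw axis and the wrist view.

Run:
```python
from workcell import bot
import cv2,pickle
from scipy.spatial.transform import Rotation as Ro
from h import *
s=bot.read_state();R=Ro.from_rotvec(s["tcp_rot"]).as_matrix();print(R.round(3))
c=bot.read_camera("wrist");cv2.imwrite("pics/w0.png",c["pixels"][:,:,::-1])
p=-np.array(c["R"]).T@np.array(c["t"]);print("cam in tool",R.T@(p-s["tool_pos"]),np.array(c["R"])@R,c["fx"])
C=pickle.load(open("c0.pkl","rb"))["top"]
# tester slab corners from crop -> px
cs=[(645,80),(742,44),(768,145),(667,185)]
P=np.array([ray(C,295+(x-390)/2.2,215+y/3,.012) for x,y in cs]);print(P.round(3),P.mean(0))
```

```text
[[ 0.896 -0.001  0.445]
 [-0.445 -0.002  0.896]
 [-0.    -1.    -0.002]]
cam in tool [-0.07508106 -0.11764952 -0.00029062] [[ 4.23908715e-04 -4.52402179e-04  9.99999808e-01]
 [ 9.56235934e-01 -2.92596223e-01 -5.37728018e-04]
 [ 2.92596410e-01  9.56235978e-01  3.08569131e-04]] 425.2570506231642
[[ 0.572 -0.23   0.012]
 [ 0.604 -0.342  0.012]
 [ 0.519 -0.37   0.012]
 [ 0.484 -0.253  0.012]] [ 0.5447416  -0.29862909  0.012     ]
```

View pics/w0.png

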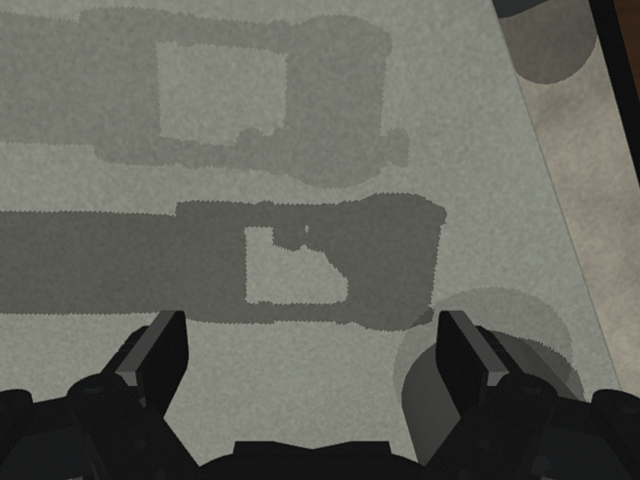

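```bash
python3 -m jog '[[20,-45,-5,-8,60],[45,-95,-15,-16,60],[70,-150,-25,-24,60],[95,-200,-30,-32,60],[120,-255,-38,-40,60],[140,-300,-42,-46,60],[148,-317,-42,-48,60],[148,-317,-42,-48,60],[148,-317,-42,-48,60],[148,-317,-42,-48,60]]' 40
python3 - <<'E'
from workcell import bot
import cv2,pickle
from h import *
s=bot.read_state()
c=bot.read_camera("wrist");cv2.imwrite("pics/w1.png",c["pixels"][:,:,::-1]);pickle.dump((s,c),open("w1.pkl","wb"))
print(s["tool_pos"],s["wrist_force"])
E
```

```text
time: 1.4
tool_pos: [0.4477, 0.289, 0.2144]
tcp_rot: [-1.326, 1.005, -1.004]
wrist_force: [0.2, 1.4, 0.4]
width: 0.7
[0.44773086 0.28897333 0.21444691] [0.15707932 1.4107961  0.37425761]
```

View pics/w1.png

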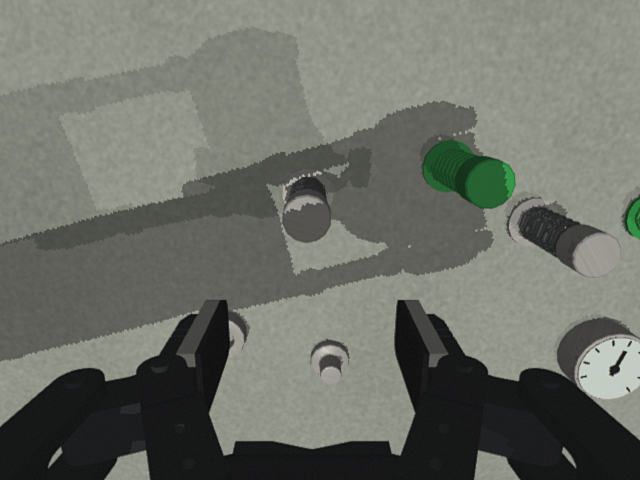

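The wrist view shows grey S2's cap at about (306,215) and grey S1's at about (596,252). The green one is at (485,180). I'll enlarge the two grey caps.

Run:
```python
import cv2,pickle,numpy as np
from h import *
s,c=pickle.load(open("w1.pkl","rb"));im=c["pixels"][:,:,::-1]
a=cv2.resize(im[165:255,270:350],None,fx=5,fy=5,interpolation=cv2.INTER_CUBIC)
b=cv2.resize(im[190:280,550:630],None,fx=5,fy=5,interpolation=cv2.INTER_CUBIC)
o=np.hstack([a,b]);o=np.clip(o.astype(float)*1.6,0,255).astype(np.uint8)
def ell(X,off):
    pts=[]
    for t in np.linspace(0,2*np.pi,60):
        pts.append(proj(c,X+.015*np.array([np.cos(t),np.sin(t),0])))
    p=(np.array(pts)-off[:2])*5+[off[2],0]
    cv2.polylines(o,[p.astype(np.int32)],True,(0,0,255),1)
X1=ray(c,305.8,223,.085);X2=ray(c,597,254,.085);print(X1,X2)
ell(X1,(270,165,0));ell(X2,(550,190,400))
cv2.imwrite("pics/w1c.png",o)
```

```text
[0.44181022 0.29521097 0.085     ] [0.61971184 0.3246612  0.085     ]
```

View pics/w1c.png

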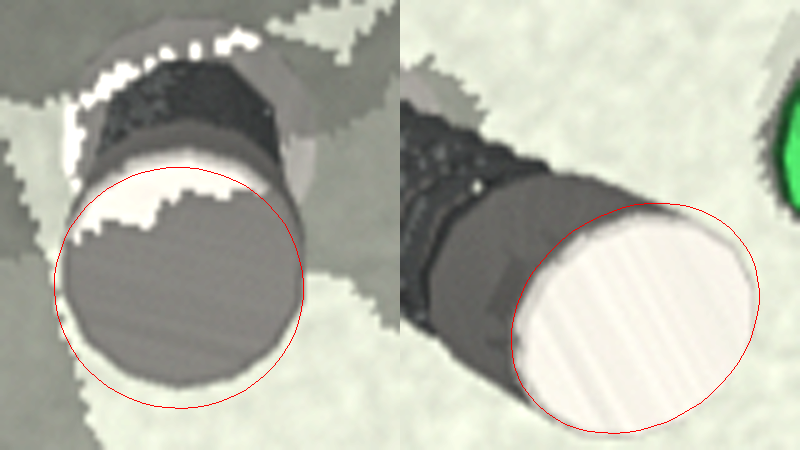

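Run:
```python
import pickle
from h import *
s,c=pickle.load(open("w1.pkl","rb"));C=pickle.load(open("c0.pkl","rb"))
print(ray(c,306.4,218.6,.085),ray(c,597.2,254.6,.085),s["tool_pos"])
# from scene & top crops: cap tops
print(ray(C["scene"],380+306/2.5,280+42/2.5,.085),ray(C["scene"],380+159/2.5,280+212/2.5,.085))
print(ray(C["top"],160+103/3,165+378/3,.085),ray(C["top"],160+80/3,165+153/3,.085))
```

```text
[0.4414271 0.2979428 0.085    ] [0.62001032 0.32433847 0.085     ] [0.44773086 0.28897333 0.21444691]
[0.4507211  0.30178904 0.085     ] [0.62361993 0.32536637 0.085     ]
[0.44048995 0.29568258 0.085     ] [0.61929989 0.32104315 0.085     ]
```

```bash
python3 -m jog '[[-3,5,-10,0,60],[-7,9,-30,0,60],[-7,9,-55,0,60],[-7,9,-80,0,60],[-7,9,-105,0,60],[-7,9,-122,0,60],[-7,9,-131,0,60],[-7,9,-131,0,60],[-7,9,-131,0,60],[-7,9,-131,0,60]]' 40
python3 - <<'E'
from workcell import bot
import cv2,pickle,numpy as np
a=bot.read_camera("wrist")["pixels"][:,:,::-1];b=bot.read_camera("scene")["pixels"][:,:,::-1]
o=np.hstack([a[100:400,120:520],cv2.resize(b[240:365,420:586],(400,300),interpolation=cv2.INTER_CUBIC)])
cv2.imwrite("pics/g1.png",np.clip(o*1.4,0,255))
E
```

```text
time: 2.7
tool_pos: [0.4419, 0.297, 0.0843]
tcp_rot: [-1.324, 1.005, -1.007]
wrist_force: [0.2, -0.3, 0.3]
width: 0.703[ WARN:0@4.873] global loadsave.cpp:1063 imwrite_ Unsupported depth image for selected encoder is fallbacked to CV_8U.
```

View pics/g1.png

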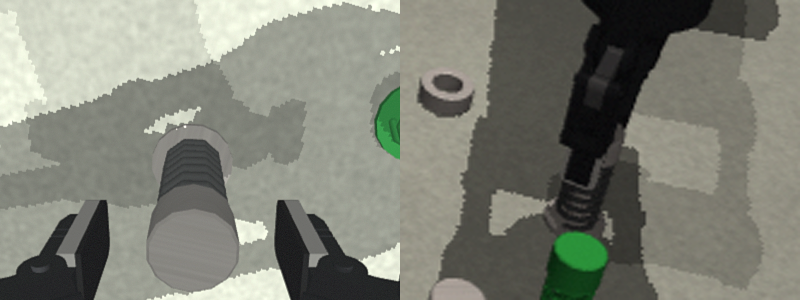

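The cap sits between the open pads, with its centre at about (313,345) in the wrist picture. I'll close and lift a little, checking the offset between cap and tool.

```bash
python3 -m jog '[[0,0,0,0,25],[0,0,0,0,25],[0,0,0,0,25],[0,0,0,0,25],[0,0,0,0,25],[0,0,0,0,25],[0,0,10,0,25],[0,0,30,0,25],[0,0,60,0,25],[0,0,60,0,25]]' 40
python3 - <<'E'
from workcell import bot
import cv2,pickle,numpy as np
from h import *
from scipy.spatial.transform import Rotation as Ro
s=bot.read_state();c=bot.read_camera("wrist");b=bot.read_camera("scene")["pixels"][:,:,::-1]
pickle.dump((s,c),open("w2.pkl","wb"))
a=c["pixels"][:,:,::-1]
o=np.hstack([a[100:400,120:520],cv2.resize(b[200:325,420:586],(400,300),interpolation=cv2.INTER_CUBIC)])
cv2.imwrite("pics/g2.png",np.clip(o*1.4,0,255).astype(np.uint8))
print(s["tool_pos"],s["wrist_force"],s["width"]*85.4,Ro.from_rotvec(s["tcp_rot"]).as_matrix().round(4))
# predicted top ellipse centre if centred on tool with top 2mm above TCP
for dx in(-.002,0,.002): print(proj(c,s["tool_pos"]+Ro.from_rotvec(s["tcp_rot"]).apply([dx,-.001,0])))
E
```

```text
time: 4.05
tool_pos: [0.4427, 0.2976, 0.1458]
tcp_rot: [-1.321, 1.004, -1.007]
wrist_force: [0.4, 1.3, -1.0]
width: 0.329
[0.4427255  0.29760103 0.14583461] [ 0.44112633  1.31697347 -1.02665573] 28.121769139230114 [[ 0.2689  0.0044  0.9632]
 [-0.9632  0.0027  0.2689]
 [-0.0014 -1.      0.0049]]
(np.float64(313.5963949150749), np.float64(349.6794714921083))
(np.float64(313.5899517667485), np.float64(355.28082720834254))
(np.float64(313.58356480463925), np.float64(360.83333739587704))
```

View pics/g2.png

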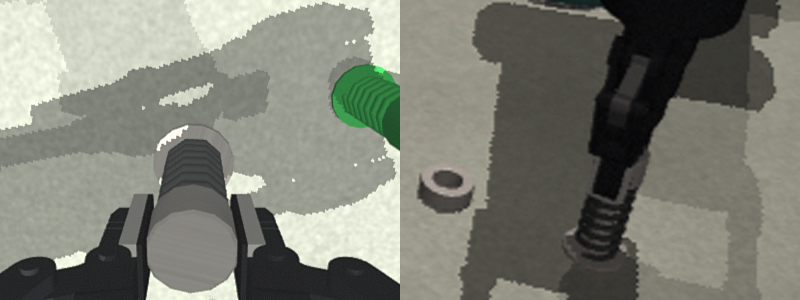

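The spring is held: 28 mm opening and −1.0 N of weight. I'll carry it high and stop first with the valve to the left of the spring in view.

```bash
python3 -m jog '[[2,-5,30,0,25],[15,-25,60,0,25],[40,-70,85,0,25],[70,-125,96,0,25],[100,-180,96,0,25],[130,-230,96,0,25],[150,-265,96,0,25],[156,-274,96,0,25],[156,-274,96,0,25],[156,-274,96,0,25]]' 40
python3 - <<'E'
from workcell import bot
import cv2,pickle
s=bot.read_state()
c=bot.read_camera("wrist");cv2.imwrite("pics/w3.png",c["pixels"][:,:,::-1]);pickle.dump((s,c),open("w3.pkl","wb"))
E
```

```text
time: 5.4
tool_pos: [0.5962, 0.0238, 0.2384]
tcp_rot: [-1.327, 1.007, -1.004]
wrist_force: [0.4, 0.5, -0.1]
width: 0.334
```

View pics/w3.png

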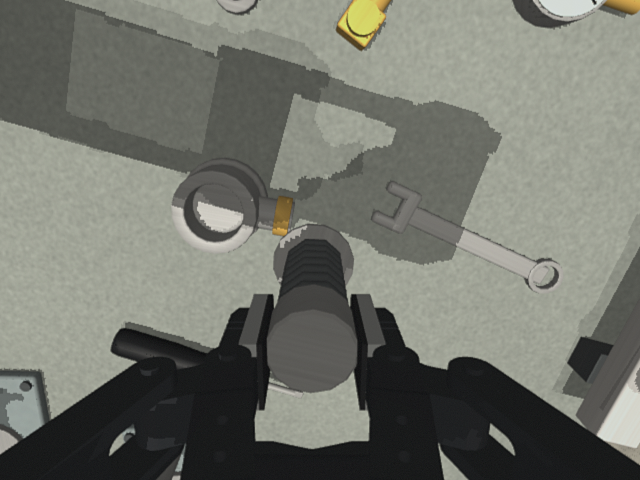

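```bash
python3 -m jog '[[2,-20,0,0,25],[8,-60,0,0,25],[13,-115,0,0,25],[17,-170,0,0,25],[21,-225,0,0,25],[24,-275,0,0,25],[26,-307,0,0,25],[26,-317,0,0,25],[26,-317,0,0,25],[26,-317,0,0,25]]' 40
python3 - <<'E'
from workcell import bot
import cv2,pickle
s=bot.read_state()
c=bot.read_camera("wrist");cv2.imwrite("pics/w4.png",c["pixels"][:,:,::-1]);pickle.dump((s,c),open("w4.pkl","wb"))
E
```

```text
time: 6.7
tool_pos: [0.6231, -0.293, 0.2393]
tcp_rot: [-1.326, 1.006, -1.005]
wrist_force: [-0.4, -0.1, -1.3]
width: 0.328
```

View pics/w4.png

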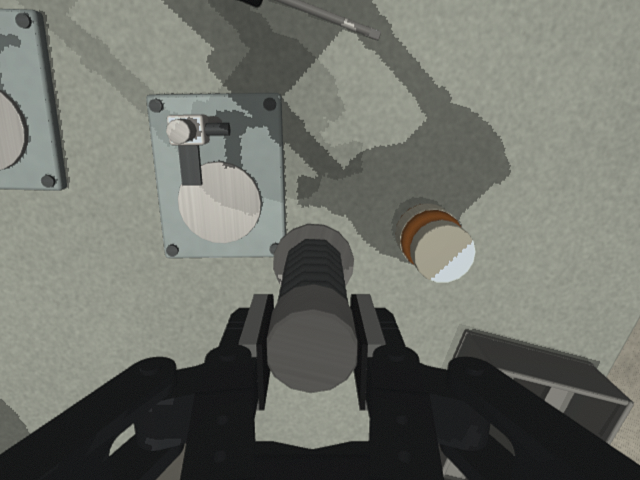

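The wrist view shows the tester plate ellipse centred at about (220,202) with the pointer at about (191,165). In the earlier picture the valve's bore mouth is at about (217,208). I'll verify both with projected circles.

```bash
cat > ov.py <<'E'
import cv2,pickle,numpy as np
from h import *
from scipy.spatial.transform import Rotation as Ro
def circ(o,c,X,r,off,k,col):
    p=np.array([proj(c,np.array(X)+r*np.array([np.cos(t),np.sin(t),0])) for t in np.linspace(0,2*np.pi,90)])
    cv2.polylines(o,[((p-off+.5)*k-.5).round().astype(np.int32)],True,col,1)
def crop(c,x0,y0,w,h,k,g=1.5): 
    return np.clip(cv2.resize(c["pixels"][y0:y0+h,x0:x0+w,::-1],None,fx=k,fy=k,interpolation=cv2.INTER_CUBIC)*float(g),0,255).astype(np.uint8)
E
python3 - <<'E'
from ov import *
s,c=pickle.load(open("w4.pkl","rb"))
P=ray(c,220,202,.018);print("plate",P,s["tool_pos"],s["wrist_force"])
A=crop(c,130,80,240,220,2.4/1.5)
A=crop(c,140,80,130,180,3)
circ(A,c,P,.034,(140,80),3,(0,0,255))
s3,c3=pickle.load(open("w3.pkl","rb"))
V=ray(c3,217.5,207.5,.05);print("valve",V,s3["tool_pos"])
B=crop(c3,160,150,110,180,3)
circ(B,c3,V,.022,(160,150),3,(0,0,255));circ(B,c3,V,.032,(160,150),3,(0,255,0))
circ(B,c3,V*[1,1,0]+[0,0,.026],.022,(160,150),3,(255,0,0));circ(B,c3,V*[1,1,0],.036,(160,150),3,(0,255,255))
cv2.imwrite("pics/ov1.png",np.hstack([A,B]))
E
```

```text
plate [ 0.55083724 -0.31283489  0.018     ] [ 0.62314123 -0.29301479  0.23931596] [-0.38804084 -0.12946007 -1.26097427]
valve [0.52764837 0.00827225 0.05      ] [0.59618596 0.02379624 0.23843308]
```

View pics/ov1.png

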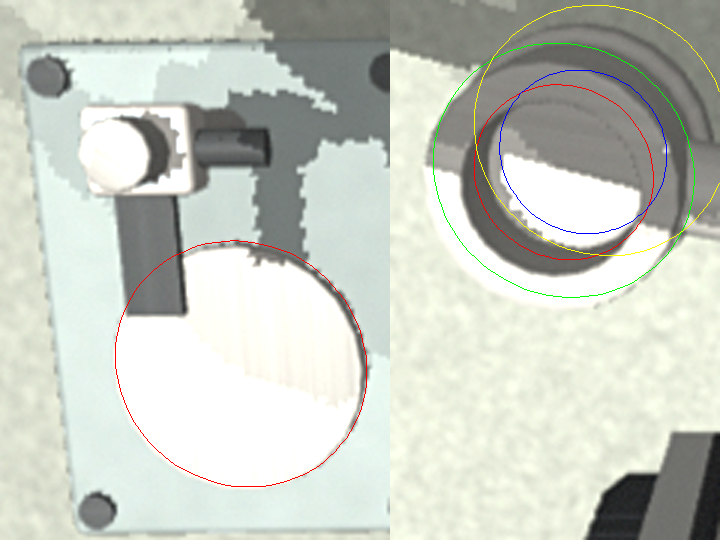

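Run:
```python
from ov import *
s,c=pickle.load(open("w4.pkl","rb"))
R=Ro.from_rotvec(s["tcp_rot"]);T=s["tool_pos"]
A=crop(c,240,210,150,190,3)
for dz,r,col in((.001,.0145,(0,0,255)),(-.0773,.020,(0,255,0)),(-.0813,.020,(255,0,0))):
    circ(A,c,T+[0,0,dz],r,(240,210),3,col)
cv2.imwrite("pics/ov2.png",A)
for n,(s,c) in (("w3",pickle.load(open("w3.pkl","rb"))),): print(ray(c,213.5,211.8,.05))
```

```text
[0.52547465 0.00427994 0.05      ]
```

View pics/ov2.png

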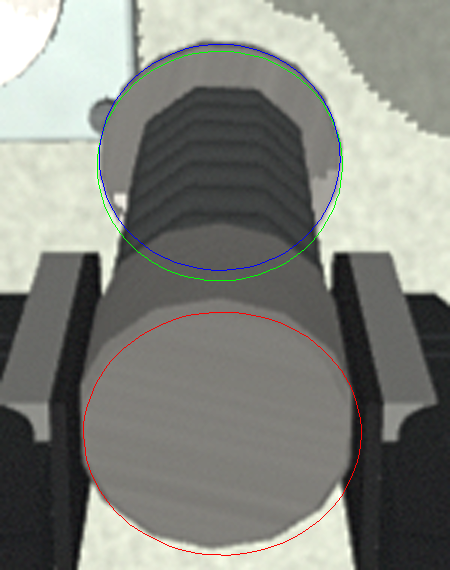

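```bash
python3 -m jog '[[-25,-7,0,0,25],[-60,-16,0,0,25],[-72,-20,0,0,25],[-72,-20,-25,0,25],[-72,-20,-60,0,25],[-72,-20,-95,0,25],[-72,-20,-120,0,25],[-72,-20,-130,0,25],[-72,-20,-130,0,25],[-72,-20,-130,0,25]]' 40
python3 - <<'E'
from ov import *
from workcell import bot
s=bot.read_state();print(s["wrist_force"],s["tool_pos"])
c=bot.read_camera("wrist");b=bot.read_camera("scene");s=bot.read_state();print(s["wrist_force"])
cv2.imwrite("pics/t1.png",np.hstack([crop(c,150,120,300,250,1.6),crop(b,180,130,105,125,3.2)]))
E
```

```text
time: 8.0
tool_pos: [0.5524, -0.3148, 0.1109]
tcp_rot: [-1.326, 1.004, -1.008]
wrist_force: [0.4, -0.2, 0.3]
width: 0.328
[ 0.44446793 -0.19194462  0.28973486] [ 0.55235869 -0.31482965  0.11089825]
[ 0.16426202  0.27952074 -0.56853972]
```

View pics/t1.png

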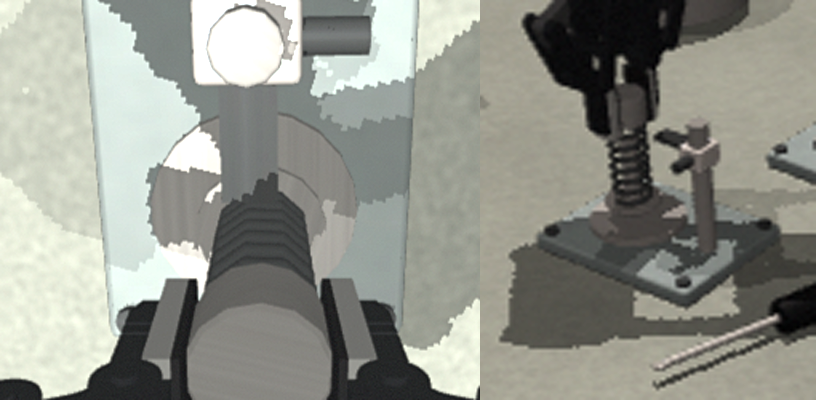

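The spring hangs upright over the plate, and the pointer is clear of the fingers. I'll lower to about 4 mm past contact and read the force.

```bash
python3 -m jog '[[-1,1,-3,0,25],[-1,1,-5,0,25],[-1,1,-7,0,25],[-1,1,-8,0,25],[-1,1,-9,0,25],[-1,1,-10,0,25],[-1,1,-11,0,25],[-1,1,-12,0,25],[-1,1,-12,0,25],[-1,1,-12,0,25]]' 40
python3 - <<'E'
from workcell import bot
for i in range(4):
    s=bot.read_state();print(s["wrist_force"],s["tool_pos"]);bot.read_camera("wrist")
E
```

```text
time: 9.35
tool_pos: [0.5504, -0.3136, 0.0982]
tcp_rot: [-1.326, 1.006, -1.007]
wrist_force: [-1.9, 1.9, 6.6]
width: 0.327
[-1.92519724  1.89136011  6.5968654 ] [ 0.55044927 -0.31360898  0.09818533]
[-2.11453506  1.07697581  6.75497017] [ 0.55043711 -0.31361609  0.09816282]
[-0.89908703  1.16181446  6.79774469] [ 0.55046289 -0.31362643  0.09820648]
[-2.0595259   1.12403142  6.88803728] [ 0.55044304 -0.31360797  0.09819784]
```

```bash
python3 -m jog '[[0,0,0,0,25],[0,0,-1,0,25],[0,0,-1,0,25],[0,0,-2,0,25],[0,0,-2,0,25],[0,0,-3,0,25],[0,0,-3,0,25],[0,0,-3,0,25],[0,0,-3,0,25],[0,0,-3,0,25]]' 40
python3 - <<'E'
from workcell import bot
for i in range(4):
    s=bot.read_state();print(s["wrist_force"],s["tool_pos"]);bot.read_camera("wrist")
E
```

```text
time: 10.8
tool_pos: [0.5506, -0.3137, 0.0958]
tcp_rot: [-1.326, 1.005, -1.007]
wrist_force: [-3.3, 1.9, 10.4]
width: 0.331
[-3.34445754  1.94335455 10.35086106] [ 0.55056548 -0.31368928  0.09581431]
[-3.02729461  1.90085908  9.81514463] [ 0.55055736 -0.31366588  0.09580657]
[-2.04229112  1.78443873  9.69042127] [ 0.55056787 -0.31370099  0.09583289]
[-3.0033583   1.79266535  8.95470265] [ 0.55057639 -0.31365804  0.09579589]
```

```bash
python3 -m jog '[[0,0,-1,0,25],[0,0,-2,0,25],[0,0,-2,0,25],[0,0,-2,0,25],[0,0,-2,0,25],[0,0,-2,0,25],[0,0,-2,0,25],[0,0,-2,0,25],[0,0,-2,0,25],[0,0,-2,0,25]]' 40
python3 - <<'E'
from ov import *
from workcell import bot
for i in range(3):
    s=bot.read_state();print(s["wrist_force"],s["tool_pos"]);c=bot.read_camera("wrist")
b=bot.read_camera("scene")
cv2.imwrite("pics/t2.png",np.hstack([crop(c,150,120,300,250,1.6),crop(b,200,140,70,83,4.8)[:400]]))
E
```

```text
time: 12.25
tool_pos: [0.5506, -0.3137, 0.0942]
tcp_rot: [-1.326, 1.005, -1.007]
wrist_force: [-3.8, 1.8, 12.1]
width: 0.33
[-3.81355677  1.7973817  12.12379617] [ 0.55063455 -0.31371723  0.09422217]
[-3.19614198  2.36661378 11.48583774] [ 0.55059848 -0.31373326  0.09420516]
[-4.13162171  2.57258082 11.86890596] [ 0.55066203 -0.31371698  0.09425575]Traceback (most recent call last):
  File "<stdin>", line 6, in <module>
    return _nx.concatenate(arrs, 1, dtype=dtype, casting=casting)
           ~~~~~~~~~~~~~~~^^^^^^^^^^^^^^^^^^^^^^^^^^^^^^^^^^^^^^^
ValueError: all the input array dimensions except for the concatenation axis must match exactly, but along dimension 0, the array at index 0 has size 400 and the array at index 1 has size 398
```

```bash
python3 -m jog '[[0,0,0,0,25],[0,0,0,0,25],[0,0,0,0,25],[0,0,0,0,25],[0,0,0,0,25],[0,0,0,0,25],[0,0,0,0,25],[0,0,0,0,25],[0,0,0,0,25],[0,0,0,0,25]]' 40
python3 - <<'E'
from ov import *
from workcell import bot
s=bot.read_state();print(s["wrist_force"],s["tool_pos"]);c=bot.read_camera("wrist")
b=bot.read_camera("scene")
cv2.imwrite("pics/t2.png",np.hstack([crop(c,150,120,300,250,1.6),crop(b,200,140,70,100,4)]))
E
```

```text
time: 13.7
tool_pos: [0.5506, -0.3137, 0.0942]
tcp_rot: [-1.326, 1.005, -1.007]
wrist_force: [-3.5, 2.0, 10.5]
width: 0.33
[-3.4898127   1.9667976  10.53743917] [ 0.5506375  -0.3136974   0.09420451]
```

View pics/t2.png

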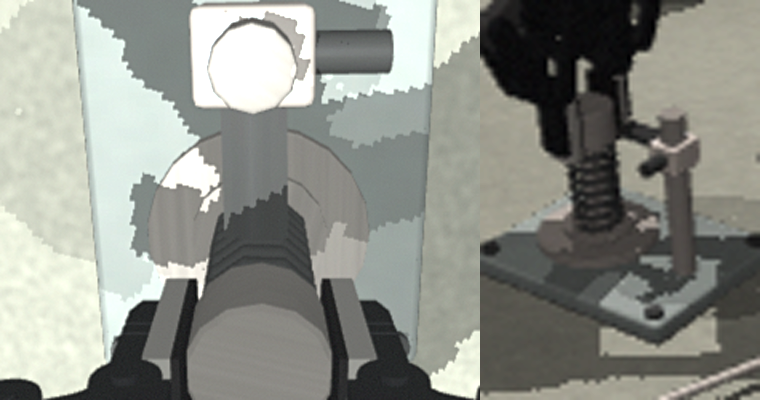

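Force is about 11.5 N at 8.1 mm compression, with a slope near 1.2 N/mm. The cap top is at about 94.9 mm, above the 91 mm mark, so this spring is sound. I'll hold once more slightly firmer to centre the load in the window, then lift.

```bash
python3 -m jog '[[0,0,-1,0,25],[0,0,-1,0,25],[0,0,-1,0,25],[0,0,-1,0,25],[0,0,-1,0,25],[0,0,-1,0,25],[0,0,-1,0,25],[0,0,-1,0,25],[0,0,-1,0,25],[0,0,-1,0,25]]' 40
python3 - <<'E'
from workcell import bot
for i in range(3):
    s=bot.read_state();print(s["wrist_force"],s["tool_pos"]);bot.read_camera("wrist")
E
python3 -m jog '[[0,0,3,0,25],[0,0,6,0,25],[0,0,9,0,25],[0,0,20,0,25],[0,0,50,0,25],[0,0,85,0,25],[0,0,115,0,25],[0,0,135,0,25],[0,0,147,0,25],[0,0,147,0,25]]' 40
```

```text
time: 15.05
tool_pos: [0.5507, -0.3137, 0.0934]
tcp_rot: [-1.326, 1.005, -1.007]
wrist_force: [-4.0, 2.2, 13.1]
width: 0.328
[-3.96658432  2.19165079 13.11705866] [ 0.55066788 -0.31373515  0.09341238]
[-3.69242144  2.06864946 11.89069633] [ 0.55067912 -0.31371844  0.09345125]
[-3.32270977  2.43765687 12.30875022] [ 0.55068165 -0.31373641  0.09341697]
time: 16.45
tool_pos: [0.5504, -0.3136, 0.2387]
tcp_rot: [-1.326, 1.006, -1.007]
wrist_force: [-0.2, -1.0, -1.7]
width: 0.328
```

```bash
python3 -m jog '[[3,20,0,0,25],[10,65,0,0,25],[18,120,0,0,25],[25,175,-5,0,25],[33,230,-18,0,25],[40,285,-35,0,25],[46,325,-46,0,25],[47,337,-49,0,25],[47,337,-49,0,25],[47,337,-49,0,25]]' 40
python3 - <<'E'
from ov import *
from workcell import bot
s=bot.read_state();c=bot.read_camera("wrist");pickle.dump((s,c),open("w5.pkl","wb"))
print(s["tool_pos"],s["wrist_force"])
A=crop(c,100,130,200,200,3)
V=np.array([.5255,.0043,.05])
circ(A,c,V,.022,(100,130),3,(0,0,255));circ(A,c,V,.032,(100,130),3,(0,255,0));circ(A,c,[V[0],V[1],.026],.022,(100,130),3,(255,0,0))
cv2.imwrite("pics/v1.png",A);print(proj(c,V))
E
```

```text
time: 17.7
tool_pos: [0.5971, 0.0227, 0.1894]
tcp_rot: [-1.326, 1.007, -1.007]
wrist_force: [1.2, -0.7, -1.3]
width: 0.33
[0.59707558 0.02273119 0.1894038 ] [ 1.16640743 -0.71052856 -1.34680835]
(np.float64(194.8125740238947), np.float64(228.1587661287203))
```

View pics/v1.png

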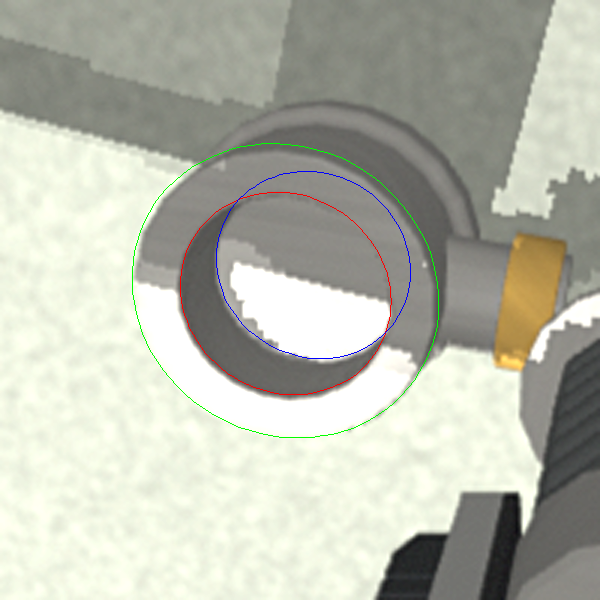

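The projected circles match the valve's bore and rim to about 1 px, so its axis is at (0.5255, 0.0042). Now I'll recheck the foot relative to the tool.

Run:
```python
from ov import *
s,c=pickle.load(open("w5.pkl","rb"))
T=s["tool_pos"];R=Ro.from_rotvec(s["tcp_rot"]);print(R.as_matrix().round(4))
A=crop(c,250,210,130,190,4.2/1.4)
A=cv2.resize(crop(c,260,220,110,100,6),None,fx=1,fy=1)
for dz,r,col in((-.0783,.020,(0,255,0)),(-.0813,.020,(255,0,0)),(-.0843,.017,(0,0,255))):
    circ(A,c,T+[0,0,dz],r,(260,220),6,col)
cv2.imwrite("pics/ov3.png",A)
```

```text
[[ 2.683e-01  0.000e+00  9.633e-01]
 [-9.633e-01 -5.000e-04  2.683e-01]
 [ 5.000e-04 -1.000e+00 -1.000e-04]]
```

View pics/ov3.png

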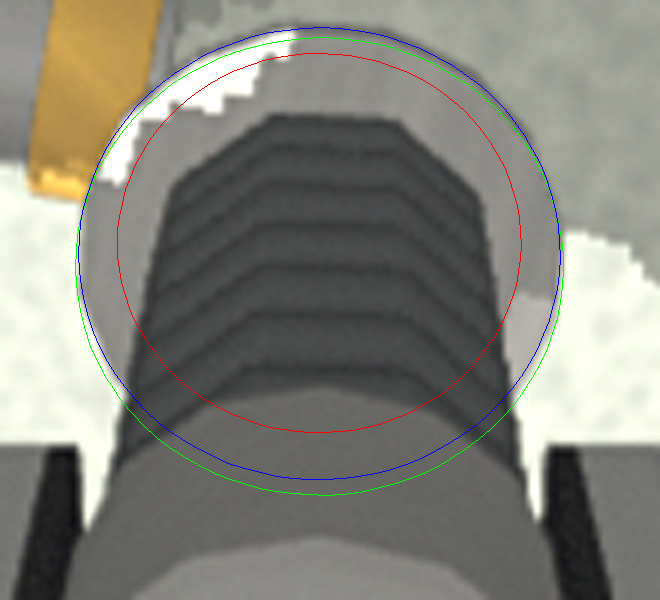

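```bash
python3 -m jog '[[-15,-4,0,0,25],[-35,-10,0,0,25],[-55,-15,0,0,25],[-68,-19,0,0,25],[-72,-20,0,0,25],[-72,-20,-15,0,25],[-72,-20,-35,0,25],[-72,-20,-40,0,25],[-72,-20,-40,0,25],[-72,-20,-40,0,25]]' 40
python3 - <<'E'
from ov import *
from workcell import bot
s=bot.read_state();c=bot.read_camera("wrist");pickle.dump((s,c),open("w6.pkl","wb"))
b=bot.read_camera("scene")
print(s["tool_pos"],s["wrist_force"])
A=crop(c,230,140,170,200,3)
V=np.array([.5255,.0042,.05])
circ(A,c,V,.022,(230,140),3,(0,0,255));circ(A,c,V,.032,(230,140),3,(0,255,0));circ(A,c,s["tool_pos"]+[0,0,-.0813],.02,(230,140),3,(255,0,0))
cv2.imwrite("pics/v2.png",np.hstack([A,crop(b,290,180,70,150,4)]))
E
```

```text
time: 19.0
tool_pos: [0.5259, 0.0036, 0.1498]
tcp_rot: [-1.325, 1.005, -1.007]
wrist_force: [0.8, 0.1, -0.2]
width: 0.331
[0.52585387 0.00364191 0.1497853 ] [ 0.82545026  0.09883722 -0.15095234]
```

View pics/v2.png

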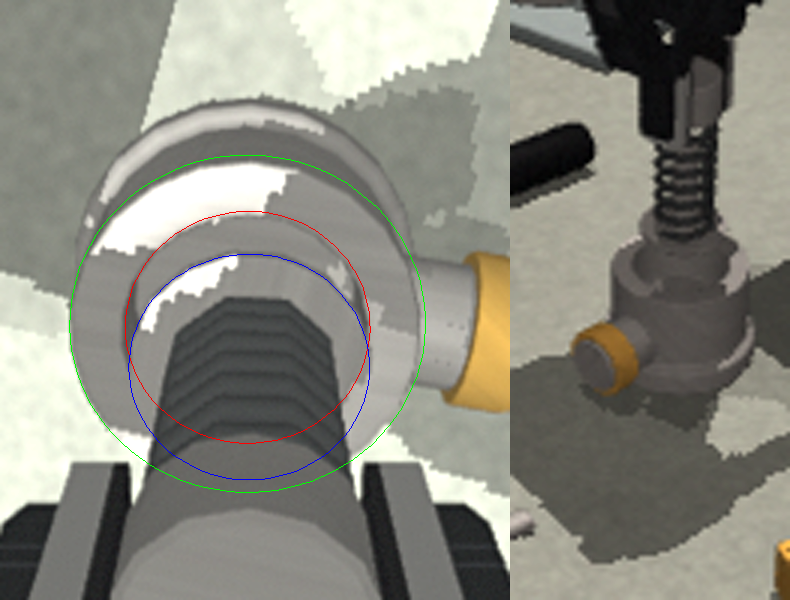

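```bash
python3 -m jog '[[0,0,-5,0,25],[0,0,-10,0,25],[0,0,-15,0,25],[0,0,-18,0,25],[0,0,-21,0,25],[0,0,-24,0,25],[0,0,-27,0,25],[0,0,-29,0,25],[0,0,-30,0,25],[0,0,-30,0,25]]' 40; python3 -m jog '[[0,0,-2,0,25],[0,0,-4,0,25],[0,0,-6,0,25],[0,0,-8,0,25],[0,0,-9,0,25],[0,0,-10,0,25],[0,0,-11,0,25],[0,0,-11,0,25],[0,0,-11,0,25],[0,0,-11,0,25]]' 40;  python3 - <<'E'
from ov import *
from workcell import bot
for i in range(3):
    s=bot.read_state();print(s["wrist_force"],s["tool_pos"]);c=bot.read_camera("wrist")
b=bot.read_camera("scene")
cv2.imwrite("pics/v3.png",np.hstack([crop(c,200,140,230,200,3)[:,:500],crop(b,290,180,70,150,4)]))
E
```

```text
time: 20.35
tool_pos: [0.5251, 0.0036, 0.1192]
tcp_rot: [-1.326, 1.006, -1.006]
wrist_force: [0.1, -0.5, -1.2]
width: 0.327
time: 21.6
tool_pos: [0.5254, 0.0036, 0.1085]
tcp_rot: [-1.326, 1.006, -1.007]
wrist_force: [0.0, -0.1, 4.7]
width: 0.327
[ 0.03137874 -0.12161359  4.74122276] [0.52535168 0.00356042 0.10854578]
[-1.38163327 -0.68090149  4.16839105] [0.52535329 0.00356666 0.10851084]
[ 0.07403505 -0.59969644  3.17041759] [0.52536789 0.0035651  0.10849063]
```

View pics/v3.png

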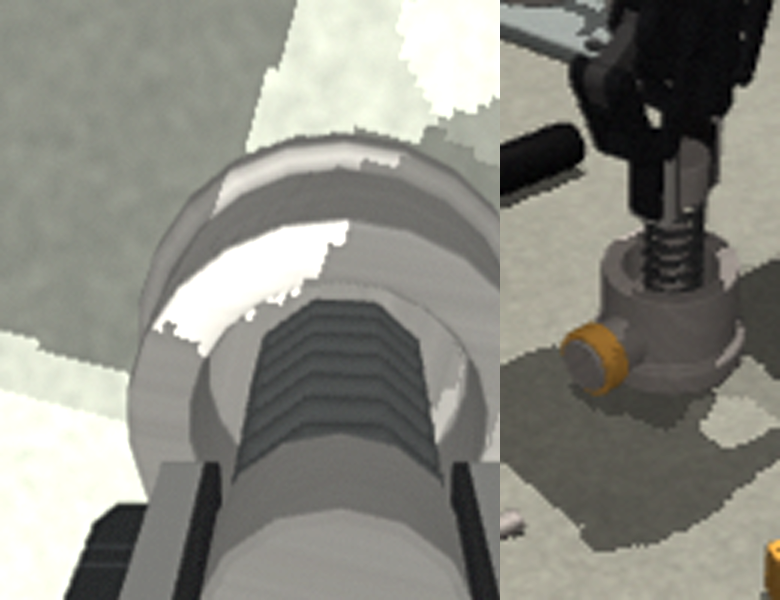

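The foot met the floor at the expected height (TCP 108.5 mm against 110.3 mm at first touch) with about 4 N and no side force. I'll relieve, release, rise and look.

```bash
python3 -m jog '[[0,0,1,0,25],[0,0,1,0,25],[0,0,1,0,40],[0,0,1,0,60],[0,0,1,0,60],[0,0,1,0,60],[0,0,1,0,60],[0,0,8,0,60],[0,0,20,0,60],[0,0,35,0,60]]' 40; python3 -m jog '[[0,0,25,0,60],[0,0,55,0,60],[0,0,85,0,60],[0,0,100,0,60],[0,0,100,0,60],[0,0,100,0,60],[0,0,100,0,60],[0,0,100,0,60],[0,0,100,0,60],[0,0,100,0,60]]'
python3 - <<'E'
from ov import *
from workcell import bot
s=bot.read_state();c=bot.read_camera("wrist");b=bot.read_camera("scene");t=bot.read_camera("top")
pickle.dump((s,c,b,t),open("w7.pkl","wb"));print(s["tool_pos"],s["wrist_force"])
A=crop(c,220,120,190,190,3)
V=np.array([.5255,.0042,0])
for z,r,col in((.111,.0145,(0,0,255)),(.05,.022,(0,255,0)),(.030,.02,(255,0,0))): circ(A,c,V+[0,0,z],r,(220,120),3,col)
B=crop(b,290,180,70,142,4)
for z,r,col in((.111,.0145,(0,0,255)),(.05,.022,(0,255,0))): circ(B,b,V+[0,0,z],r,(290,180),4,col)
cv2.imwrite("pics/v4.png",np.hstack([A[:568,:510],B]))
cv2.imwrite("pics/v4s.png",b["pixels"][:,:,::-1])
E
```

```text
time: 23.05
tool_pos: [0.5253, 0.0036, 0.1444]
tcp_rot: [-1.326, 1.006, -1.007]
wrist_force: [0.1, 0.2, 0.2]
width: 0.705
time: 24.3
tool_pos: [0.5251, 0.0036, 0.2431]
tcp_rot: [-1.326, 1.007, -1.006]
wrist_force: [-0.0, -0.1, -0.9]
width: 0.7
[0.52511736 0.0036011  0.24309818] [-0.04690378 -0.05426886 -0.93066931]
```

View pics/v4.png

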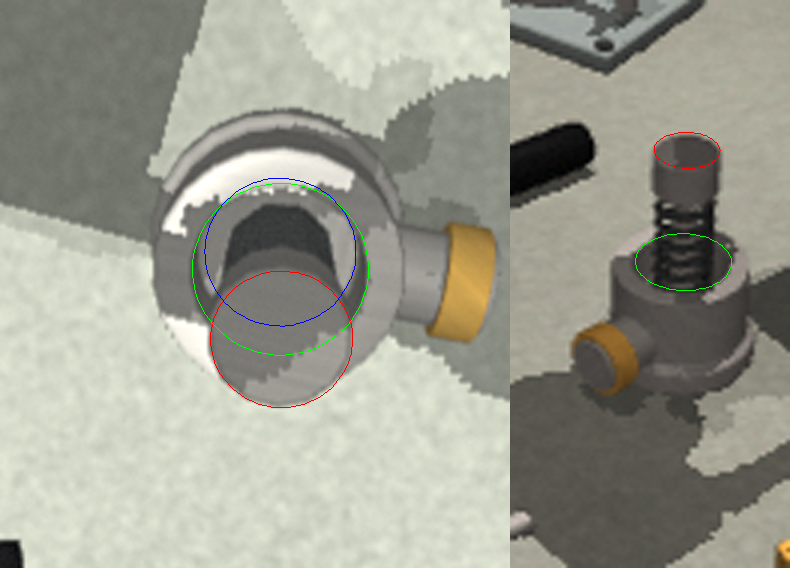

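View pics/v4s.png

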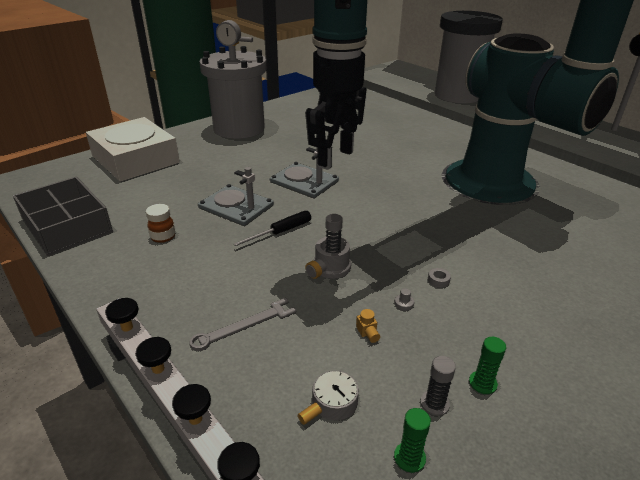

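The cap's projected circle, for a foot on the floor (top at 111 mm) and upright, matches both views. The other grey spring still stands on the bench at (440,385), and the bystanders are in place. The force curve identified this spring clearly, so I'm handing in.

```bash
python3 -c "
from workcell import bot
print(bot.finish_job())"
```

```text
the job is handed in; nothing more can be done
None
```

The sound spring is seated in the valve bore and the job was handed in at about 24 s of the 72 s. No verdict was reported.

- **Test:** I stood the nearer grey spring in the middle of the farther tester and pressed it to about 12 N at the wrist, holding for over 2.5 s. It sank about 8 to 9 mm at roughly 1.2 N/mm, and the cap top came out at about 94 mm, above the 91 mm mark. A tired spring would have given only about 7 N at that depth.
- **Seating:** The foot met the bore floor at the expected height with about 4 N. I released the spring and the arm is clear above it.
- **Other spring:** I did not test it or move it. It still stands upright on the bench, and it counts as the tired one only because the first proved sound.
- **Last checks:** After release, the projected cap circle matched the wrist and scene views, so the spring stands upright, unloaded and on the bore axis to about 1 mm. The bystanders looked unmoved in the scene picture.
- **Doubts:** The force readings scattered by about 1 N. During pressing there was a side force of 3 to 4 N that I did not explain, and it was gone after the lift. I worked out the cap height from the tool height and did not read it off the pointer in a picture.

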